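Push the tall crate of wooden sandals home into its rack bay

TASK

Put the loose crate of wooden sandals away: bring it in front of the empty middle bay of the crate rack and push it straight in, fully home against the back rails. It is tall, heavy and shallow, so push it low, near its base, with the fingers: it must slide on the bench without tipping, and must not be lifted. Keep the fingers off the sandals standing in it, leave everything else on the bench where it is, and finish with the hand clear.

Things in the scene. Friction and masses are not known exactly. Their poses are not given: they have to be found in the camera images.
- crate: The loose crate to push: upright slatted plywood box in front of the rack, 110 deep (x) x 210 wide (y) x 180 high, sandals standing out of it to 240. Origin at the centre of its underside; +x from its wide front (robot side, x = -55 mm) to its back (x = +55), y along its width (ends at +-105), z up. 1.4 to 2.3 kg; friction on the bench 0.5 to 0.7.
- crate_front (a point): Middle of the face of the crate's bottom front board, 35 mm above the bench; axes as the crate's. All four sides have such a smooth solid bottom board, up to 70 mm, then boards with 12 mm gaps. Pushed on the wide front above about 75 mm the crate may tip; below 50 mm it slides.
- sandals: The four sandals standing on end in that crate, fixed in it; they rise 60 mm above its rim. Origin on the crate's floor, 10 mm above the crate's origin. Not to be touched by the fingers.
- rack: Fixed wooden rack of three crate bays in a row, open to the front (robot side) and above. Origin on the bench where the centre of the crate's underside stands when home in the middle bay; x points into the bay, y along the row, z up. Back rails have their front faces at x = +55 mm, 12 to 58 and 102 to 148 mm up. Outer bays, centred at y = +-264 mm, are taken.
- bay_mouth (a point): On the bench, middle of the middle bay's mouth, in line with the front ends of the partitions; axes as the rack's. It lies 55 mm in front of the rack's origin. Partitions are 18 mm thick, 95 mm high, 130 mm long, with middles at y = +-132 and +-396 mm: a bay is 246 mm wide inside, 18 mm free each side of the crate.
- full_crate: Crate of the same make and size, also full of sandals, parked in one of the rack's outer bays, front flush with the rack. Origin at the centre of its underside. Leave alone.
- block_crate: Crate of the same make and size, full of square sawn wood blocks (to about 215 mm high), parked in the other outer bay. Origin at the centre of its underside. Leave alone.
- loose_sandal: One wooden sandal, 230 x 90 x 58 mm, standing on its two teeth on the bench, long axis x. Origin under its centre. Leave alone.
- hammer: Hammer 270 mm long lying on the bench, roughly along the world y axis, nearer the robot than the crate, at the robot's right; up to about 30 mm high. Origin under its middle. Leave alone.
- paste_jar: Round jar, 68 mm across, 85 mm high. Origin at the centre of its underside. Leave alone.
- phone: Phone lying flat, 147 (x) x 72 (y) x 9 mm. Origin under its centre. Leave alone.
- gimlet: Hand gimlet lying flat, wooden handle 85 x 18 x 18 mm towards its -x and a 60 mm steel point towards +x. Origin about its middle, on the bench. Leave alone.
Things that resemble listed ones, but are neither listed nor needed, are in the scene too. What is shaped like the crate but pink is not meant.

How it is judged:
By the outcome, as a careful person would: the job done as asked, in the order asked, and still so for the second after the job is handed in, with the robot touching nothing.
It also fails if it takes over 64 s, if anything falls off the work surface, if the arm or the gripper's body presses on something with over 40 N, if the wrist force passes 120 N, or if a joint passes its speed limit or range.

ROBOT

A 7-joint arm with a two-finger parallel gripper is mounted at the origin on the work surface. World frame = base frame: x ahead of the robot, y to its left, z up, the work surface at z = 0. Lengths are in m, angles in rad, forces in N, time in s.
With the tool pointing down it reaches from about 0.425 to 0.8 m from the base axis. Payload 8.3 kg.
Tool frame: the origin (TCP) lies midway between the tips of the shut fingers; the grasp point (between the pads) lies 19 mm behind it; z points along the fingers, y is the line along which they close (so a half turn about z gives the same grasp; the last joint's range is limited). The gripper opens to 85 mm and grips with 20 to 120 N. Pads are 22 mm wide; open, the fingers measure 114 mm over their backs; the gripper's body (76 mm by 85 mm) begins 54 mm behind the grasp point. The pads swing forward as they close: fully open they stand 13 mm farther back than shut.
Start: joints at [-1.245, 0.383, 0.016, 1.37, -0.006, 1.388, -0.046], TCP at [0.237, 0.578, 0.231] pointing down, gripper open.
Joint ranges: [-2.95, 2.95], [-0.25, 2.06], [-1.52, 1.56], [0.18, 2.33], [-1.44, 4.58], [0.02, 2.06], [-3.01, 3.01]. Speed limits (rad/s): [2.39, 2.39, 3.01, 3.01, 3.14, 3.14, 3.14].

INTERFACE

Orientations are given as a unit quaternion [w, x, y, z].
In Python, from cell import state, imaging, workorder gives the robot as it stands.
- The arm moves only by the tool servo_tool, never from a script. Its argument "increments" is a list of rows, each a list of 4 numbers: the shift along the world's x, y, z in mm, then the turn about the world's z in rad. A call has 1 to 10 rows; each row shifts and turns the commanded pose from where the row before left it; what a row does not reach is not made up. A row lasts 1/10 s, in which the tool goes at most 50 mm and 8.59 degrees, less where a joint would pass 70% of its speed; a pose out of reach is approached as far as the arm can. A call is refused whole if a number of a shift passes 50 or a number of a turn 0.15, either way. A call with a gripper value outside its range is refused whole. "fingers" is the finger opening in mm, from 0 to 85.4, set as the call begins (left out, the last holds). The fingers move at their own pace and stop on an object; "force" is the grip in N (left out, the last holds). Time passes only in rows, so rows that do not move let the fingers close. It gives the time, the measured TCP pose, the force, the opening and the grip force at its end, in the units of the state.
- state(): the state, without advancing time (a new reading comes with each control period).
- imaging.camera(name): name is "scene" or "top" or "wrist"; returns the picture (480x640x3 uint8, red, green, blue); there is no depth.
- imaging.camera_info(name): a dict with "intrinsics" (3x3 intrinsics, pixels), "R" (3x3) and "t" (3): a world point X has camera coordinates R X + t; the wrist camera has in their place "mount" (4x4, takes a point from camera to tool coordinates, whose origin is the TCP and whose axes are the flange's). Camera axes: x right, y down, z forward; pixel columns grow to the right and rows downward; lengths in m; the calibration is good to about 2 mm. A picture is of the moment at which its call begins: read the wrist's pose just before it. camera_info takes no time and is no camera call.
- workorder.close_job(): hands the job in; it is judged then, once.
The state is a dict: "time": time; "joints": joint angles; "dq": joint speeds; "joint_torque": joint torques, N m; "tcp_pos": TCP position; "tcp_rot": TCP orientation; "wrist_force": force on the tool from outside, world axes, zero at the start; "ft_torque": the same for the moment, N m; "finger_gap": opening from 0.0 (shut) to 1.0 (fully open); "finger_force": force on a finger pad.
Only numpy, scipy, OpenCV 4.12 (cv2) and the standard library are available. Lean on these libraries where they do the work, as an engineer would, in place of code of your own. Each camera call takes 0.05 s, during which the arm holds its last target. There are 200 camera calls.

## Working session

There is one attempt and no reset: what is moved stays moved. The work goes in short steps, Python scripts to look and compute and a tool call to move; the robot and the scene stay as the last step left them, time stands still between calls to the robot, and variables do not carry over. Pictures are saved under pics/ and viewed, at most 10 in all, crops included, and the job is handed in when it is done.

Besides the shell and the picture viewer there is one more tool, called after ">>>" as name([rows], argument=value, ...), one row to a line, values as JSON. servo_tool: Moves the arm, as the interface text tells. Its arguments: {"type":"object","properties":{"increments":{"type":"array"},"fingers":{"type":"number"},"force":{"type":"number"}},"required":["increments"]}

```bash
mkdir -p pics; ls; python3 - <<'E'
from cell import state, imaging
import cv2,numpy as np
for n in("scene","top"):
    cv2.imwrite(f"pics/{n}0.png",imaging.camera(n)[:,:,::-1])
    c=imaging.camera_info(n);print(n,{k:np.round(v,4).tolist() for k,v in c.items() if not isinstance(v,str)})
s=state();print(s["time"],s["tcp_pos"],s["tcp_rot"])
E
```

```text
pics
scene {'intrinsics': [[593.4752, 0.0, 321.2343], [0.0, 593.4752, 246.1366], [0.0, 0.0, 1.0]], 'R': [[0.9999, 0.0154, 0.0032], [0.0157, -0.9554, -0.295], [-0.0015, 0.295, -0.9555]], 't': [-0.5086, -0.0211, 1.4685]}
top {'intrinsics': [[551.079, 0.0, 321.1355], [0.0, 551.079, 238.1537], [0.0, 0.0, 1.0]], 'R': [[0.0532, -0.9986, -0.0059], [-0.9777, -0.0509, -0.204], [0.2034, 0.0167, -0.979]], 't': [-0.0351, 0.5298, 1.217]}
0.1 [0.2367021  0.57795944 0.23040098] [-1.68607548e-04  1.93126881e-01  9.81173410e-01 -8.47997700e-04]
```

View pics/scene0.png

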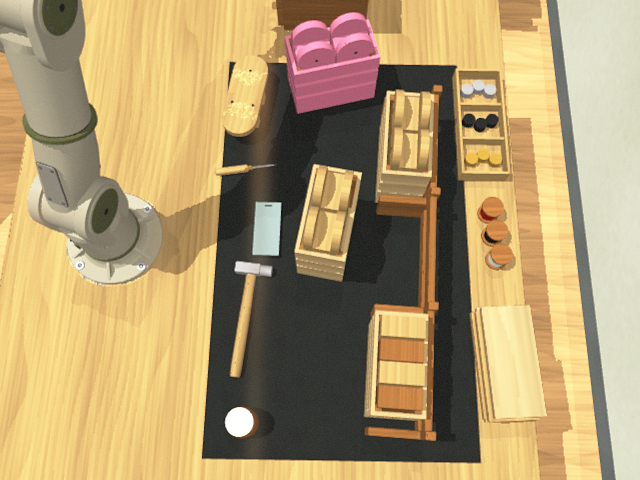

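View pics/top0.png

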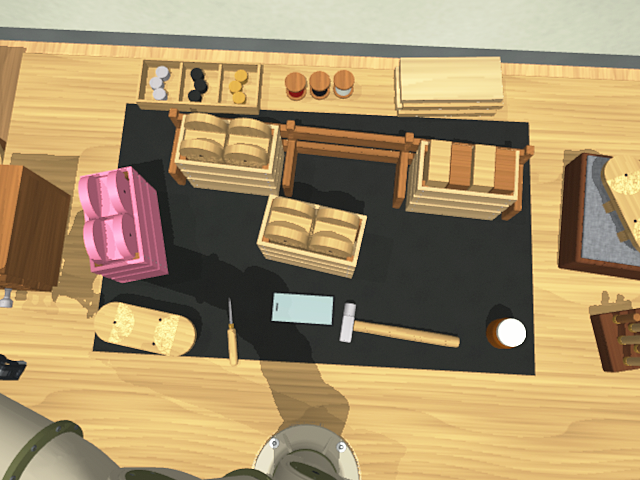

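The scene picture shows the loose crate at about (330,222), turned slightly, and the empty bay between the partitions at about (400,205) and (400,310). In the top picture the crate is at (312,235) and the bay lies between the partitions at (290,165) and (402,170). I'll enlarge both to pick the corners.

```bash
python3 - <<'E'
import cv2
a=cv2.imread("pics/top0.png")[105:295,235:435];cv2.imwrite("pics/topc.png",cv2.resize(a,None,fx=3,fy=3,interpolation=cv2.INTER_CUBIC))
a=cv2.imread("pics/scene0.png")[155:325,285:445];cv2.imwrite("pics/scenec.png",cv2.resize(a,None,fx=3.5,fy=3.5,interpolation=cv2.INTER_CUBIC))
E
```

```text
(no output)
```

View pics/topc.png

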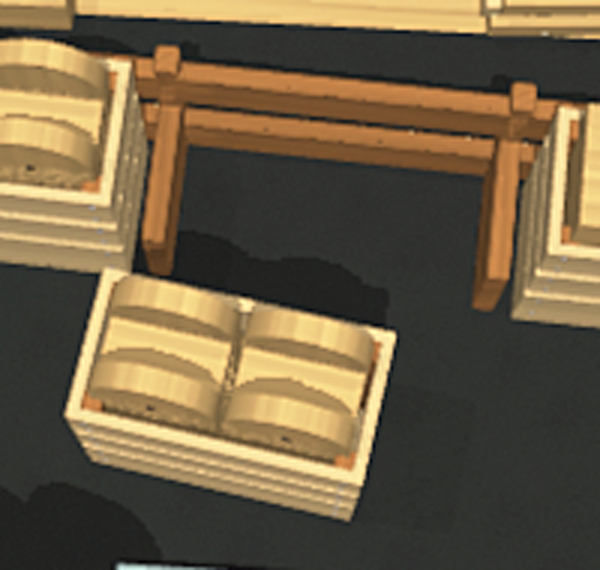

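View pics/scenec.png

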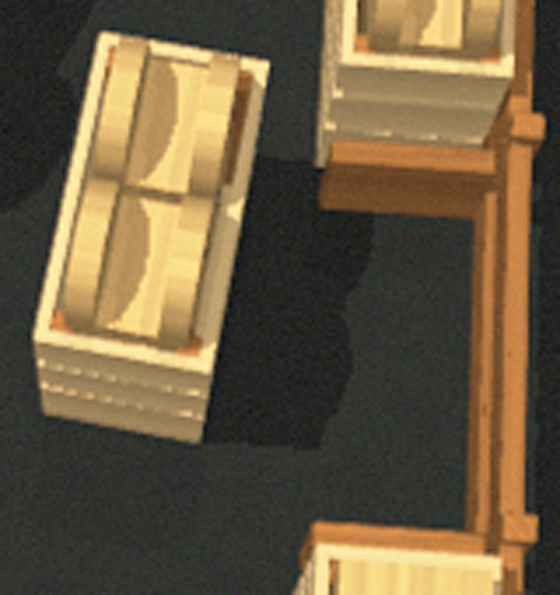

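The top crop (3x) shows the rim corners at (107,270), (396,332), (357,470) and (67,415), with the inner bottom ends of the partitions at (172,274) and (474,305). The scene crop (3.5x) shows the rim at (100,32), (270,62), (210,357) and (35,343), and the left partition's foot at (320,207).

```bash
cat > h.py <<'E'
import numpy as np
from cell import imaging
def ray(n,u,v,z):
    c=imaging.camera_info(n);K,R,t=map(np.array,(c["intrinsics"],c["R"],c["t"]))
    o=-R.T@t;d=R.T@np.linalg.solve(K,[u,v,1]);return (o+d*(z-o[2])/d[2])[:2]
def proj(n,X):
    c=imaging.camera_info(n);p=np.array(c["intrinsics"])@(np.array(c["R"])@X+c["t"]);return p[:2]/p[2]
def topc(p,z):return ray("top",235+p[0]/3,105+p[1]/3,z)
def scc(p,z):return ray("scene",285+p[0]/3.5,155+p[1]/3.5,z)
E
python3 - <<'E'
from h import *
np.set_printoptions(precision=4,suppress=True)
for f,L in((topc,[(107,270),(396,332),(357,470),(67,415)]),(scc,[(270,62),(210,357),(35,343),(100,32)])):
    P=np.array([f(p,.18) for p in L]);print(P.tolist(),"c",P.mean(0))
    print([np.linalg.norm(P[i]-P[i-1]) for i in range(4)])
    d=P[0]-P[1]+P[3]-P[2];print("yaw",np.arctan2(-d[0],d[1]))
print("bottom front top",topc((100,462),0),topc((350,520),0),"scene right end",scc((45,413),0),scc((200,442),0))
print("part L,R inner foot",topc((172,274),0),topc((474,305),0),"sc L",scc((320,207),0))
print("partition back L,R z0",topc((190,150),0))
print("posts tops rail? rail bottom front z.012: ",topc((190,150),.012),topc((485,175),.012))
print("jar",ray("top",512,333,.085),"hammerhead",ray("top",348,323,.03),ray("top",348,305,.03),"phone",[ray("top",*p,.009) for p in((272,293),(333,296),(333,325),(272,320))])
print("full crate front bottom L?,R",topc((125,270),0),"block front-left bottom",topc((512,320),0))
E
```

```text
[[0.5921679144863351, 0.10195462160006989], [0.5577645222454773, -0.10259586126059363], [0.45901532762641395, -0.07945159428789801], [0.4869929330746903, 0.12208919763372277]] c [0.524  0.0105]
[np.float64(0.10708490961379559), np.float64(0.20742346404447332), np.float64(0.10142514743206966), np.float64(0.20347343122632366)]
yaw -0.15242179484840826
[[0.597965561087442, 0.1038466447186398], [0.5603549233225852, -0.09282232417126846], [0.45327228865686936, -0.08565665367489655], [0.48903398226792333, 0.12294983328575304]] c [0.5252 0.0121]
[np.float64(0.11059394503110784), np.float64(0.20023297280243077), np.float64(0.10732212018318377), np.float64(0.21164962823495478)]
yaw -0.17910313388754487
bottom front top [0.4848 0.1171] [ 0.4488 -0.0838] scene right end [ 0.4531 -0.0831] [ 0.5609 -0.1021]
part L,R inner foot [0.643  0.0697] [ 0.6295 -0.1769] sc L [0.6461 0.0725]
partition back L,R z0 [0.7502 0.0616]
posts tops rail? rail bottom front z.012:  [0.7458 0.0608] [ 0.7366 -0.1816]
jar [ 0.3363 -0.4322] hammerhead [ 0.3419 -0.0785] [ 0.3828 -0.0767] phone [array([0.4032, 0.1016]), array([ 0.4037, -0.0415]), array([ 0.3367, -0.0448]), array([0.3406, 0.0971])]
full crate front bottom L?,R [0.6444 0.1082] block front-left bottom [ 0.6185 -0.208 ]
```

Crate: centre about (0.525, 0.011), yaw about -0.17. Bay: mouth at (0.637, -0.053), yaw about -0.055, home at about (0.692, -0.056). The measured sizes agree with the given ones. I'll first push low on the left end face, near the front, to shift and square the crate, and then push the front.

>>> servo_tool([
  [0,0,45,0],
  [0,0,45,0],
  [0,0,45,0.06],
  [0,0,30,0.06],
  [27,-36,0,0.06],
  [27,-36,0,0.06],
  [27,-36,0,0],
  [27,-36,0,0],
  [27,-36,0,0],
  [27,-36,0,0],
], fingers=85.4)

```text
time: 1.1
tcp_pos: [0.3996, 0.3606, 0.396]
tcp_rot: [-0.0, 0.074, 0.997, -0.0]
wrist_force: [-0.5, 0.9, 0.5]
finger_gap: 0.997
finger_force: 0.0
```

```bash
python3 - <<'E'
from cell import state, imaging
import numpy as np
print(np.round(imaging.camera_info("wrist")["mount"],3).tolist());s=state();print(s["joints"],s["tcp_pos"],s["wrist_force"],s["finger_gap"])
E
```

```text
[[-0.0, -0.954, -0.3, 0.076], [1.0, -0.0, 0.0, 0.001], [-0.0, -0.3, 0.954, -0.143], [0.0, 0.0, 0.0, 1.0]]
[-0.89865148  0.17287066  0.12815951  1.28104435 -0.0222347   1.68966454
  0.64703874] [0.39960596 0.36057015 0.39598152] [-0.50617747  0.9469727   0.46728246] 0.9967948884113371
```

>>> servo_tool([
  [26,-36,0,0],
  [26,-36,0,0],
  [26,-36,0,0],
  [27,-37,0,0],
  [0,0,-40,0],
  [0,0,-40,0],
  [0,0,-40,0],
  [0,0,-40,0],
  [0,0,-40,0],
  [0,0,-40,0],
])

```text
time: 2.1
tcp_pos: [0.5034, 0.2172, 0.1545]
tcp_rot: [-0.0, 0.074, 0.997, -0.0]
wrist_force: [0.6, 0.0, -0.0]
finger_gap: 1.001
finger_force: 0.0
```

>>> servo_tool([
  [0,0,-40,0],
  [0,0,-40,0],
  [0,0,-40,0],
  [0,0,-20,0],
  [0,0,0,0],
])

```text
time: 2.6
tcp_pos: [0.5011, 0.2161, 0.0127]
tcp_rot: [-0.003, 0.074, 0.997, -0.002]
wrist_force: [-1.0, -0.5, 0.2]
finger_gap: 1.002
finger_force: 0.0
```

```bash
python3 - <<'E'
from cell import imaging
import cv2
cv2.imwrite("pics/top1.png",cv2.resize(imaging.camera("top")[100:300,150:420,::-1],None,fx=2.8,fy=2.8,interpolation=cv2.INTER_CUBIC))
E
```

```text
(no output)
```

View pics/top1.png

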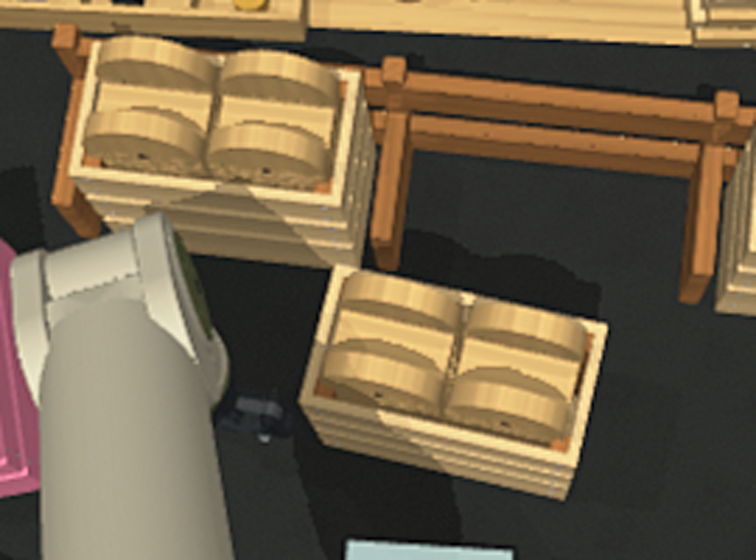

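The hand is down at the left of the crate. The open finger shows at about (265,415), 35–40 mm from the end face at (310,400), and the path is clear. Now the sideways push.

>>> servo_tool([
  [1,-15,0,0],
  [1,-12,0,0],
  [0,-5,0,0],
  [0,-5,0,0],
  [0.5,-5,0,0],
  [0.5,-5,0,0],
  [0.5,-5,0,0.01],
  [0.5,-5,0,0.01],
  [0.5,-5,0,0.01],
  [0.5,-5,0,0.01],
])

```text
time: 3.65
tcp_pos: [0.5094, 0.1528, 0.0183]
tcp_rot: [0.001, 0.053, 0.999, 0.002]
wrist_force: [-2.8, 11.5, -0.4]
finger_gap: 0.998
finger_force: 3.1
```

```bash
cat > look.py <<'E'
import sys,cv2
from h import *
# crate rim corners: wood-coloured mask near the given region of the top view; min-area box of rays at z=.18
from cell import state
im=imaging.camera("top")[:,:,::-1].copy();cv2.imwrite("pics/%s_top.png"%sys.argv[1],im)
sc=imaging.camera("scene")[:,:,::-1].copy();cv2.imwrite("pics/%s_sc.png"%sys.argv[1],sc)
a=cv2.resize(im[100:290,230:420],None,fx=2.1,fy=2.1,interpolation=cv2.INTER_CUBIC)
b=cv2.resize(sc[155:315,285:445],None,fx=2.5,fy=2.5,interpolation=cv2.INTER_CUBIC)
h=max(a.shape[0],b.shape[0]);pad=lambda i:cv2.copyMakeBorder(i,0,h-i.shape[0],0,0,0)
cv2.imwrite("pics/%s.png"%sys.argv[1],np.hstack([pad(a),pad(b)]))
s=state();print(s["time"],s["tcp_pos"],s["wrist_force"])
E
python3 look.py a
```

```text
3.75 [0.50961751 0.15142458 0.01824005] [-1.94398781  8.08241406  0.29195387]
```

View pics/a.png

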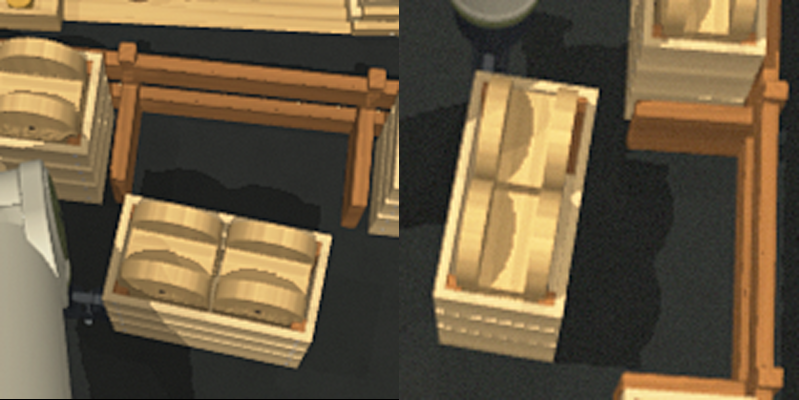

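The push works: in the scene half the crate's left end has moved away from the finger and its front edge, (472,72) to (433,295), has turned about +0.03. I'll move nearer the front corner to get more turn, then push on.

>>> servo_tool([
  [0,10,-5,0],
  [-12,2,0,0],
  [0,-7,0,0],
  [0,-5,0,0],
  [0,-5,0,0.02],
  [0,-5,0,0.02],
  [0.5,-5,0,0.02],
  [0.5,-5,0,0],
  [0.5,-5,0,0],
  [0.5,-5,0,0],
])

```text
time: 4.75
tcp_pos: [0.4986, 0.1227, 0.0118]
tcp_rot: [0.0, 0.023, 1.0, 0.002]
wrist_force: [-2.7, 11.5, 0.3]
finger_gap: 1.001
finger_force: 0.0
```

>>> servo_tool([
  [0.5,-5,0,0],
  [0.5,-5,0,0],
  [0,0,0,0],
])

```text
time: 5.05
tcp_pos: [0.4997, 0.1114, 0.0117]
tcp_rot: [0.0, 0.024, 1.0, 0.001]
wrist_force: [-2.3, 7.5, 0.7]
finger_gap: 0.998
finger_force: 0.0
```

```bash
python3 look.py b
```

```text
5.15 [0.49970742 0.11137039 0.01165672] [-0.98744718  7.46222619 -0.14714101]
```

View pics/b.png

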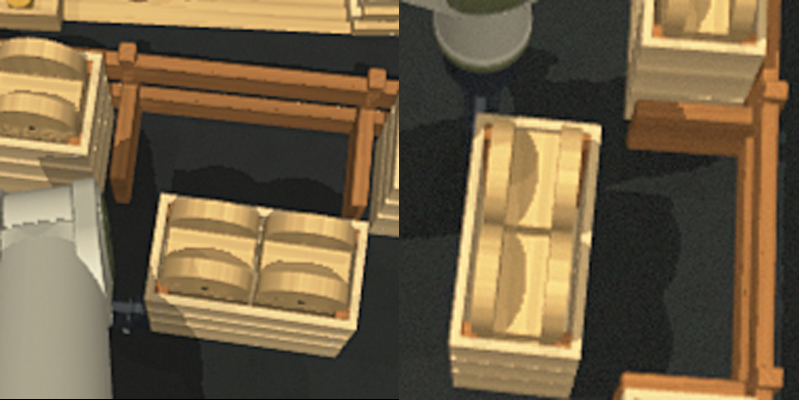

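The picture shows the crate with rim corners in the top half at (160,195), (369,224), (355,328), (148,295), and in the scene half at (602,126), (580,353), (449,340), (477,114). I'll compute the pose from these.

```bash
cat > pose.py <<'E'
from h import *
def pose(T,S):  # bl,br,fr,fl in composite pixels
    out=[]
    for P in([ray("top",230+u/2.1,100+v/2.1,.18) for u,v in T],[ray("scene",285+(u-399)/2.5,155+v/2.5,.18) for u,v in S]):
        P=np.array(P);d=P[0]-P[1]+P[3]-P[2];y=np.arctan2(-d[0],d[1]);c=P.mean(0);out.append([*c,y])
    out=np.array(out);m=out.mean(0);r=-0.05;o=np.array([.692,-.056]);e=m[:2]-o
    print(np.round(out,4).tolist(),"rack frame x,y,yaw:",np.round([e@[np.cos(r),np.sin(r)],e@[-np.sin(r),np.cos(r)],m[2]-r],4))
E
python3 - <<'E'
from pose import *
pose([(160,195),(369,224),(355,328),(148,295)],[(602,126),(580,353),(449,340),(477,114)])
# rack: inner feet and post tops, both views
for p in((127,203),(344,226)):print("foot",ray("top",230+p[0]/2.1,100+p[1]/2.1,0))
print("sc foot L",ray("scene",285+(629-399)/2.5,155+148/2.5,0))
# rail upper, top front edge z=.148 (top view pixels of composite), and scene
for p in((136,70),(366,94)):print("toprail",ray("top",230+p[0]/2.1,100+p[1]/2.1,.148))
for p in((759,110),(757,370)):print("sc rail",ray("scene",285+(p[0]-399)/2.5,155+p[1]/2.5,.148))
E
```

```text
[[0.5388, -0.0735, -0.1002], [0.5416, -0.0713, -0.0972]] rack frame x,y,yaw: [-0.1508 -0.024  -0.0487]
foot [0.641884   0.07416584]
foot [ 0.62722347 -0.17894385]
sc foot L [0.64752189 0.07235021]
toprail [0.74606985 0.06239119]
toprail [ 0.73153809 -0.18111802]
sc rail [0.75119165 0.05610214]
sc rail [ 0.74034059 -0.18325924]
```

The crate is now about 24 mm past the bay axis (y_rack), which is more than the finger travel explains. I'll check what part of the finger actually makes contact with the wrist camera.

```bash
python3 - <<'E'
from h import *
import cv2
from cell import state
s=state();im=imaging.camera("wrist")[:,:,::-1];t=cv2.imread("pics/b_top.png")[215:275,265:325]
w=np.hstack([cv2.resize(im,(533,400)),cv2.resize(t,(260,260),interpolation=cv2.INTER_CUBIC)[:0].reshape(0,260,3) if 0 else cv2.copyMakeBorder(cv2.resize(t,(260,260),interpolation=cv2.INTER_CUBIC),0,140,0,0,0)])
cv2.imwrite("pics/w1.png",w);print(proj("top",np.array([.5,.054,.03])),proj("top",np.array([.5,.033,.03])),imaging.camera_info("wrist")["intrinsics"])
E
```

```text
[294.38591004 251.85395446] [303.33755673 252.31396471] [[394.43256801   0.         318.26540546]
 [  0.         394.43256801 235.83655854]
 [  0.           0.           1.        ]]
```

View pics/w1.png

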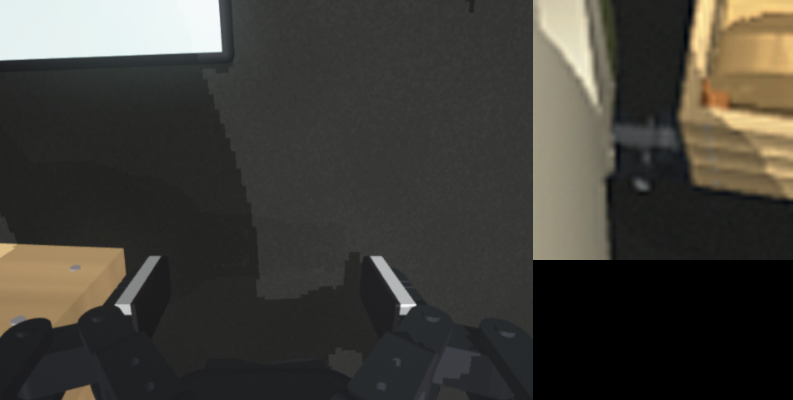

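The wrist view shows that the outer knuckle at about (20,330) bears on the crate, not the fingertip. It is 76 mm from the tool axis and about 67 mm above the TCP. So I'll allow 76 mm and work very low (TCP near z = -7 mm when open) for the front push. First I cross to the right end and push back about 24 mm.

>>> servo_tool([
  [0,15,0,0],
  [0,0,41,0],
  [0,0,41,0],
  [0,0,41,0],
  [0,0,41,0],
  [0,0,41,0],
  [0,0,41,0],
  [0,0,41,0],
  [0,0,45,0],
  [0,0,0,0],
])

```text
time: 6.2
tcp_pos: [0.502, 0.1254, 0.3501]
tcp_rot: [0.005, 0.025, 1.0, 0.002]
wrist_force: [0.2, 0.5, 0.2]
finger_gap: 0.997
finger_force: 0.0
```

>>> servo_tool([
  [1,-40,0,0],
  [1,-40,0,0],
  [1,-40,0,0],
  [1,-40,0,0],
  [1,-40,0,0],
  [1,-40,0,0],
  [1,-40,0,0],
  [1,-40,0,0],
  [1,-40,0,0],
  [1,-41,0,0],
])

```text
time: 7.2
tcp_pos: [0.5096, -0.2773, 0.3431]
tcp_rot: [0.0, 0.024, 1.0, -0.0]
wrist_force: [0.9, 0.6, 0.9]
finger_gap: 1.003
finger_force: 0.0
```

>>> servo_tool([
  [0,-4,-42,0],
  [0,0,-42,0],
  [0,0,-42,0],
  [0,0,-42,0],
  [0,0,-42,0],
  [0,0,-42,0],
  [0,0,-42,0],
  [0,0,-40,0],
  [0,0,0,0],
  [0,0,0,0],
])

```text
time: 8.2
tcp_pos: [0.5095, -0.28, 0.0096]
tcp_rot: [-0.001, 0.025, 1.0, -0.0]
wrist_force: [0.3, -0.2, 1.0]
finger_gap: 1.003
finger_force: 0.0
```

>>> servo_tool([
  [0,10,0,0],
  [0,10,0,0],
  [1,5,0,0],
  [3,5,0,0],
  [3,5,0,0],
  [3,5,0,0],
  [3,5,0,0],
  [0,0,0,0],
])

```text
time: 9.0
tcp_pos: [0.5233, -0.2373, 0.0103]
tcp_rot: [0.001, 0.025, 1.0, -0.002]
wrist_force: [-0.8, -6.6, -0.4]
finger_gap: 1.003
finger_force: 0.0
```

>>> servo_tool([
  [3,5,0,0],
  [3,5,0,0],
  [0,0,0,0],
  [0,-10,0,0],
  [0,-10,0,0],
  [0,0,0,0],
])

```text
time: 9.6
tcp_pos: [0.5286, -0.2467, 0.0096]
tcp_rot: [0.0, 0.025, 1.0, -0.001]
wrist_force: [0.3, -0.5, 0.2]
finger_gap: 0.996
finger_force: 0.0
```

```bash
python3 look.py c
```

```text
9.7 [ 0.52878635 -0.24486276  0.00921417] [-0.15538959  0.20465068 -0.28320865]
```

View pics/c.png

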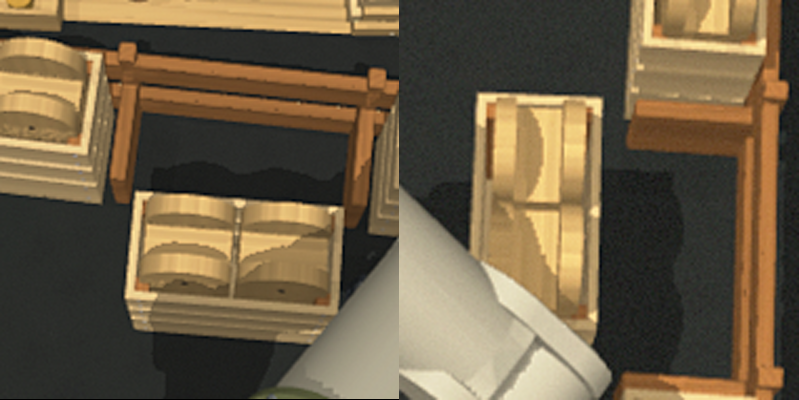

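The crate is squared up: in the top half its rim runs (136,192), (343,208), (338,314), (127,296), and in the scene half its front and back edges are nearly vertical at (476,94) and (603,98). I'll compute the pose and check an automatic front-foot line fit for later use.

```bash
cat > auto.py <<'E'
import cv2,sys
from h import *
def wood(im): # pale crate wood, not the orange rack, not dark mat
    h=cv2.cvtColor(im,cv2.COLOR_BGR2HSV);return ((h[...,2]>105)&(h[...,1]<150)&(h[...,1]>40)&(h[...,0]<30)).astype(np.uint8)
def meas(im,c0,c1,r0,r1):
    """top view: lowest wood pixel per column = front foot line (z=0); highest = back rim (z=.18)"""
    m=wood(im)[r0:r1,c0:c1]
    n,l,st,_=cv2.connectedComponentsWithStats(m);k=1+np.argmax(st[1:,4]);m=(l==k)
    cs=np.where(m.sum(0)>25)[0]
    for nm,z,f in(("front foot",0,lambda q:q.max()+.5),("back rim",.18,lambda q:q.min()-.5)):
        P=np.array([ray("top",c0+c,r0+f(np.where(m[:,c])[0]),z) for c in cs[4:-4]])
        p=np.polyfit(P[:,1],P[:,0],1)
        for _ in range(3):
            e=P[:,0]-np.polyval(p,P[:,1]);g=abs(e)<max(.002,1.5*np.median(abs(e)));p=np.polyfit(P[g,1],P[g,0],1)
        print(nm,"x at y=-.055: %.4f yaw %.3f n %d/%d"%(np.polyval(p,-.055),-np.arctan(p[0]),g.sum(),len(g)), "y span",P[0,1].round(3),P[-1,1].round(3))
    print("box",c0+st[k,0],r0+st[k,1],st[k,2],st[k,3])
E
python3 - <<'E'
from auto import *
T=[(136,192),(343,208),(338,314),(127,296)]
P=np.array([ray("top",230+u/2.1,100+v/2.1,.18) for u,v in T]);print(P.round(4).tolist(),P.mean(0))
for u,v in((603,98),(476,94),(471,255),(596,325)):print(ray("scene",285+(u-399)/2.5,155+v/2.5,.18))
meas(cv2.imread("pics/c_top.png"),275,400,180,275)
meas(cv2.imread("pics/b_top.png"),290,420,180,290)
E
```

```text
[[0.6026, 0.0517], [0.5966, -0.1566], [0.4884, -0.1546], [0.4956, 0.0538]] [ 0.54579585 -0.05142476]
[0.60755796 0.05235121]
[0.49527935 0.05428022]
[ 0.49368635 -0.09391058]
[ 0.60018416 -0.15357325]
front foot x at y=-.055: 0.4922 yaw -0.027 n 70/94 y span 0.054 -0.168
back rim x at y=-.055: 0.6020 yaw -0.031 n 94/94 y span 0.051 -0.145
box 289 191 105 73
front foot x at y=-.055: 0.4850 yaw -0.091 n 75/104 y span 0.03 -0.228
back rim x at y=-.055: 0.5966 yaw -0.092 n 97/104 y span 0.03 -0.199
box 299 180 121 90
```

The crate is centred on the bay axis to about 3 mm and turned about +0.025 relative to it. I'll bring the hand round in front, turned 45° so that the wrist stays within reach and clear of the hammer.

>>> servo_tool([
  [0,-20,0,0],
  [-30,0,25,-0.13],
  [-30,0,25,-0.13],
  [-30,0,0,-0.13],
  [-28,0,0,-0.13],
  [0,30,0,-0.13],
  [0,30,0,-0.14],
  [0,35,0,0],
  [0,35,0,0],
  [0,30,0,0],
])

```text
time: 10.7
tcp_pos: [0.4107, -0.1023, 0.0593]
tcp_rot: [-0.0, 0.407, 0.914, 0.0]
wrist_force: [-0.2, 0.4, 0.2]
finger_gap: 0.999
finger_force: 0.0
```

```bash
python3 - <<'E'
from auto import *
im=cv2.imread("pics/c_top.png")
h=cv2.cvtColor(im,cv2.COLOR_BGR2HSV);m=(h[...,2]>85).astype(np.uint8);m[:298]=0;m[355:]=0;m[:,:336]=0;m[:,470:]=0
n,l,st,_=cv2.connectedComponentsWithStats(m)
for k in range(1,n):
    if st[k,4]>80:
        r=cv2.boxPoints(cv2.minAreaRect(np.argwhere(l==k)[:,::-1].astype(np.float32)));print(st[k],[ray("top",*p,.025).round(3).tolist() for p in r])
from cell import state
s=state();print(s["tcp_pos"],s["tcp_rot"],s["wrist_force"],s["joints"])
E
```

```text
[ 336  298  124   57 5158] [[0.398, -0.049], [0.413, -0.332], [0.286, -0.332], [0.271, -0.055]]
[ 0.41072195 -0.10225766  0.05933761] [-1.07412093e-04  4.06522130e-01  9.13640842e-01  3.96464887e-04] [-0.16349706  0.41252607  0.23723703] [-0.47402908  0.14316434  0.69426146  2.13060531 -0.11747198  0.9040678
  1.02154687]
```

>>> servo_tool([
  [1,6,-20,0],
  [1,5,-20,0],
  [0,0,-15,0],
  [0,0,-8,0],
  [0,0,-2,0],
  [0,0,0,0],
])

```text
time: 11.3
tcp_pos: [0.4129, -0.0938, -0.0056]
tcp_rot: [-0.0, 0.407, 0.913, -0.0]
wrist_force: [-0.2, -0.0, -0.9]
finger_gap: 1.006
finger_force: 0.0
```

>>> servo_tool([
  [6,0,0,0],
  [4,0,0,0],
  [3,0,0,0],
  [3,0,0,0],
  [3,0,0,0],
  [3,-0.2,0,0],
  [3,-0.2,0,0],
  [3,-0.2,0,0],
  [0,0,0,0],
])

```text
time: 12.2
tcp_pos: [0.4372, -0.094, -0.0072]
tcp_rot: [-0.004, 0.407, 0.913, -0.001]
wrist_force: [-9.2, -0.1, -1.8]
finger_gap: 1.001
finger_force: 0.0
```

```bash
cat > snap.py <<'E'
from auto import *
from cell import state
im=imaging.camera("top")[:,:,::-1].copy();cv2.imwrite("pics/%s_top.png"%sys.argv[1],im)
sc=imaging.camera("scene")[:,:,::-1].copy();cv2.imwrite("pics/%s_sc.png"%sys.argv[1],sc)
s=state();print(s["time"],s["tcp_pos"],s["wrist_force"]);meas(im,*map(int,sys.argv[2:6]))
E
python3 snap.py d 275 400 175 275
```

```text
12.3 [ 0.43723854 -0.09400501 -0.00719783] [-8.7108097   0.11118626 -1.35801389]
front foot x at y=-.055: 0.4822 yaw -0.228 n 66/99 y span 0.054 -0.181
back rim x at y=-.055: 0.6099 yaw -0.021 n 99/99 y span 0.052 -0.156
box 290 187 110 88
```

>>> servo_tool([
  [-5,0,0,0],
  [0,8,0,0],
  [0,7,0,0],
  [5,0,0,0],
  [4,-0.2,0,0],
  [4,-0.2,0,0],
  [4,-0.2,0,0],
  [4,-0.2,0,0],
  [4,-0.2,0,0],
  [0,0,0,0],
])

```text
time: 13.3
tcp_pos: [0.4582, -0.0789, -0.007]
tcp_rot: [-0.003, 0.406, 0.914, -0.001]
wrist_force: [-7.7, 0.6, -0.4]
finger_gap: 1.003
finger_force: 0.0
```

```bash
python3 snap.py e 275 400 165 275
```

```text
13.4 [ 0.45812477 -0.0791038  -0.00699466] [-8.74732779  1.51840788 -2.1059389 ]
front foot x at y=-.055: 0.4565 yaw 0.054 n 65/94 y span 0.051 -0.173
back rim x at y=-.055: 0.6302 yaw -0.042 n 80/94 y span 0.049 -0.149
box 291 177 105 98
```

>>> servo_tool([
  [-3,0,0,0],
  [0,-4,0,0],
  [3,0,0,0],
  [4,-0.2,0,0],
  [4,-0.2,0,0],
  [4,-0.2,0,0],
  [4,-0.2,0,0],
  [4,-0.2,0,0],
  [4,-0.2,0,0],
  [0,0,0,0],
])

```text
time: 14.4
tcp_pos: [0.4825, -0.0852, -0.0068]
tcp_rot: [-0.003, 0.407, 0.913, -0.001]
wrist_force: [-8.1, 0.5, 1.3]
finger_gap: 0.998
finger_force: 0.0
```

```bash
python3 snap.py f 275 400 155 275
```

```text
14.5 [ 0.4824987  -0.08530745 -0.00674148] [-8.68564864  0.25082724 -1.97488325]
front foot x at y=-.055: 0.4565 yaw 0.054 n 68/95 y span 0.05 -0.177
back rim x at y=-.055: 0.6555 yaw -0.057 n 66/95 y span 0.048 -0.152
box 292 166 108 109
```

>>> servo_tool([
  [-3,0,0,0],
  [0,-5,0,0],
  [3,0,0,0],
  [4,-0.2,0,0],
  [4,-0.2,0,0],
  [4,-0.2,0,0],
  [4,-0.2,0,0],
  [4,-0.2,0,0],
  [4,-0.2,0,0],
  [0,0,0,0],
])

```text
time: 15.5
tcp_pos: [0.5067, -0.092, -0.0067]
tcp_rot: [-0.002, 0.407, 0.913, -0.001]
wrist_force: [-8.4, 0.8, 0.6]
finger_gap: 0.997
finger_force: 0.0
```

```bash
python3 snap.py g 275 400 145 275
```

```text
15.6 [ 0.50661759 -0.09198119 -0.00669518] [-7.6798596   1.41625325 -2.5899915 ]
front foot x at y=-.055: 0.4569 yaw 0.065 n 60/95 y span 0.049 -0.179
back rim x at y=-.055: 0.6811 yaw -0.060 n 79/95 y span 0.048 -0.154
box 293 155 107 120
```

>>> servo_tool([
  [4,-0.3,0,0],
  [4,-0.3,0,0],
  [4,-0.3,0,0],
  [4,-0.3,0,0],
  [4,-0.3,0,0],
  [4,-0.3,0,0],
  [4,-0.3,0,0],
  [4,-0.3,0,0],
  [4,-0.3,0,0],
  [0,0,0,0],
])

```text
time: 16.6
tcp_pos: [0.5427, -0.0947, -0.0069]
tcp_rot: [-0.002, 0.407, 0.913, -0.001]
wrist_force: [-8.0, 1.2, -3.6]
finger_gap: 1.0
finger_force: 0.0
```

```bash
python3 snap.py i 275 400 132 275
```

```text
16.7 [ 0.54265764 -0.09475148 -0.00677102] [-7.39399801  0.52631202 -1.86648498]
front foot x at y=-.055: 0.4700 yaw 0.341 n 64/96 y span 0.039 -0.182
back rim x at y=-.055: 0.7196 yaw -0.034 n 68/96 y span 0.047 -0.157
box 290 138 110 137
```

>>> servo_tool([
  [4,-0.3,0,0],
  [4,-0.3,0,0],
  [4,-0.3,0,0],
  [4,-0.3,0,0],
  [4,-0.3,0,0],
  [2,-0.1,0,0],
  [0,0,0,0],
])

```text
time: 17.4
tcp_pos: [0.5645, -0.0964, -0.0071]
tcp_rot: [-0.002, 0.407, 0.913, -0.001]
wrist_force: [-7.7, 0.7, -4.2]
finger_gap: 1.0
finger_force: 0.0
```

```bash
python3 look.py j
```

```text
17.5 [ 0.56447794 -0.0963799  -0.00703036] [-7.52698655  0.16442297 -3.09040757]
```

View pics/j.png

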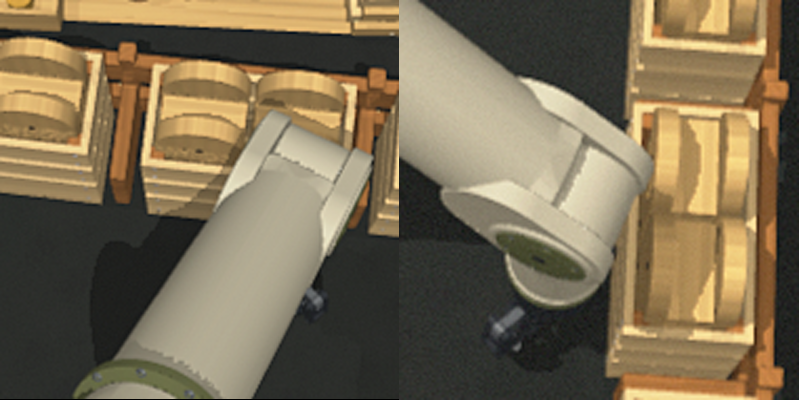

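The crate is well into the bay and square, with its rim at about (150,65) to (357,85) in the top half and only a few mm left to the rails. The wrist stays clear of the sandals. I'll finish slowly, watching the force.

>>> servo_tool([
  [1.5,-0.1,0,0],
  [1.5,-0.1,0,0],
  [1.5,-0.1,0,0],
  [0,0,0,0],
])

```text
time: 17.9
tcp_pos: [0.5687, -0.0967, -0.007]
tcp_rot: [-0.003, 0.407, 0.913, -0.001]
wrist_force: [-8.8, 0.4, -2.6]
finger_gap: 0.995
finger_force: 0.0
```

>>> servo_tool([
  [1,0,0,0],
  [1,0,0,0],
  [0,0,0,0],
])

```text
time: 18.2
tcp_pos: [0.5706, -0.0968, -0.007]
tcp_rot: [-0.003, 0.407, 0.913, -0.001]
wrist_force: [-9.5, 0.9, -1.8]
finger_gap: 0.999
finger_force: 0.0
```

>>> servo_tool([
  [1,0,0,0],
  [1,0,0,0],
  [0,0,0,0],
])

```text
time: 18.5
tcp_pos: [0.5723, -0.0967, -0.0071]
tcp_rot: [-0.003, 0.407, 0.913, -0.001]
wrist_force: [-11.2, 0.9, -1.0]
finger_gap: 1.002
finger_force: 0.0
```

>>> servo_tool([
  [1,0,0,0],
  [1,0,0,0],
  [0,0,0,0],
])

```text
time: 18.8
tcp_pos: [0.5723, -0.0967, -0.0071]
tcp_rot: [-0.005, 0.407, 0.913, -0.001]
wrist_force: [-21.8, 0.5, 7.6]
finger_gap: 1.001
finger_force: 0.0
```

The hand stalled with the force rising to 22 N, against about 8 N while sliding, so the crate is against the rails. Retreating.

>>> servo_tool([
  [-10,0,0,0],
  [-25,0,0,0],
  [-25,0,0,0],
  [0,0,40,0],
  [0,0,40,0],
  [0,0,40,0],
  [0,-20,40,0],
  [0,-40,40,0],
  [0,-40,40,0],
  [0,-45,40,0],
])

```text
time: 19.8
tcp_pos: [0.5178, -0.2259, 0.261]
tcp_rot: [0.002, 0.407, 0.914, 0.001]
wrist_force: [1.2, 0.1, 0.5]
finger_gap: 0.999
finger_force: 0.0
```

>>> servo_tool([
  [0,-45,0,0],
  [0,-45,0,0],
  [0,-45,0,0],
  [0,-40,0,0],
  [0,0,0,0],
  [0,0,0,0],
])

```text
time: 20.4
tcp_pos: [0.5167, -0.4013, 0.2583]
tcp_rot: [0.0, 0.409, 0.913, -0.001]
wrist_force: [0.5, 0.6, -1.2]
finger_gap: 0.999
finger_force: 0.0
```

```bash
python3 snap.py k 275 405 125 275; python3 - <<'E'
from auto import *
# changes elsewhere on the bench between first and last pictures (top view), crate/hand region aside
a,b=cv2.imread("pics/top0.png"),cv2.imread("pics/k_top.png")
# end-face columns of the crate on row bands, vs the orange partitions (rim z=.18)
for r in(140,150,160):
    m=wood(b)[r];c=np.where(m[290:402])[0]+290;print(r,c.min(),c.max(),ray("top",c.min(),r,.18).round(4),ray("top",c.max(),r,.18).round(4))
for n,(x0,x1,y0,y1) in dict(phone=(268,338,288,330),hammer=(336,465,300,350),gim=(222,245,295,368),jar=(485,530,312,352),sandal=(92,198,298,360),full=(172,284,112,195),block=(410,522,140,218)).items():
    d=np.abs(a[y0:y1,x0:x1].astype(int)-b[y0:y1,x0:x1]).max(2);print(n,(d>60).mean().round(3),end="; ")
E
```

```text
20.5 [ 0.51814994 -0.39859446  0.25850349] [0.84516676 1.02411763 0.33368188]
front foot x at y=-.055: 0.6337 yaw -0.052 n 81/92 y span 0.043 -0.178
back rim x at y=-.055: 0.7506 yaw -0.032 n 68/92 y span 0.043 -0.154
box 297 125 104 82
140 301 399 [0.7183 0.0455] [ 0.7291 -0.1653]
150 300 399 [0.6955 0.0462] [ 0.7063 -0.1658]
160 299 398 [0.6728 0.047 ] [ 0.6836 -0.1643]
phone 0.0; hammer 0.598; gim 0.0; jar 0.341; sandal 0.0; full 0.0; block 0.387;
```

```bash
python3 - <<'E'
import cv2,numpy as np
from cell import workorder
a,b=cv2.imread("pics/scene0.png"),cv2.imread("pics/k_sc.png")
for n,im in(("0",a),("c",cv2.imread("pics/c_sc.png")),("i",cv2.imread("pics/i_sc.png")),("k",b)):
    print(n,[(np.abs(im[y0:y1,x0:x1].astype(int)-a[y0:y1,x0:x1]).max(2)>60).mean().round(3) for x0,x1,y0,y1 in((230,278,258,282),(225,262,320,380),(220,262,400,445),(375,440,320,425))])
c,i=cv2.imread("pics/top0.png"),cv2.imread("pics/e_top.png")
print([(np.abs(q[300:350,336:465].astype(int)-c[300:350,336:465]).max(2)>60).mean().round(3) for q in(i,cv2.imread("pics/i_top.png"))])
print(workorder.close_job())
E
```

```text
0 [np.float64(0.0), np.float64(0.0), np.float64(0.0), np.float64(0.0)]
c [np.float64(0.576), np.float64(0.0), np.float64(0.0), np.float64(0.069)]
i [np.float64(0.0), np.float64(0.0), np.float64(0.0), np.float64(0.0)]
k [np.float64(0.61), np.float64(0.441), np.float64(0.0), np.float64(0.449)]
[np.float64(0.147), np.float64(0.024)]
the job is handed in; nothing more can be done
None
```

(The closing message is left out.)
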